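# Scoop railing balls into the basket

## Robot

A 7-joint arm with a two-finger parallel gripper is mounted at the origin on the work surface. World frame = base frame: x ahead of the robot, y to its left, z up, the work surface at z = 0. Lengths are in m, angles in rad, forces in N, time in s.
With the tool pointing down it reaches from about 0.425 to 0.875 m from the base axis. Payload 8.4 kg.
Tool frame: the origin (TCP) lies midway between the tips of the shut fingers; the grasp point (between the pads) lies 19 mm behind it (arm.grasp_offset is the distance from the TCP to the grasp point, in m); z points along the fingers, y is the line along which they close (so a half turn about z gives the same grasp; the last joint's range is limited). The gripper opens to 87 mm and grips with 3 to 60 N. Pads are 19 mm wide; open, the fingers measure 117 mm over their backs; the gripper's body (75 mm by 190 mm) begins 51 mm behind the grasp point.
Start: joints at [-1.403, 0.333, 0.04, 1.465, -0.013, 1.343, -0.059], TCP at [0.171, 0.627, 0.223] pointing down, gripper open.
Joint ranges: [-2.58, 2.58], [-0.38, 2.09], [-1.3, 1.39], [0.25, 2.4], [-1.5, 4.64], [0.08, 2.09], [-2.65, 2.65]. Speed limits (rad/s): [2.22, 2.22, 2.79, 2.79, 3.14, 3.14, 3.14].

## Interface

Orientations are given as a rotation vector (axis times angle).
In Python, from plant import arm gives the robot as it stands.
- The arm moves only by the tool drive_tool, never from a script. Its argument "increments" is a list of rows, each an object with "claw": the opening, from 0 (shut) to 1 (fully open); "dp": the shift along the tool's x, y, z in units of 40 mm (1.0 is 40 mm), a list of three; "twist": the turn, a rotation vector about the tool's x, y, z in units of 8 degrees (1.0 is 8 degrees), a list of three. A call has 1 to 20 rows; each row shifts and turns the commanded pose from where the row before left it, along the tool's axes as they then stand; what a row does not reach is not made up. A row lasts 1/8 s, in which the tool goes at most 62.5 mm and 10.7 degrees, less where a joint would pass 70% of its speed; a pose out of reach is approached as far as the arm can. A call is refused whole if a number of a shift passes 1 or a number of a turn 1, either way. A call with a gripper value outside its range is refused whole. The fingers move at their own pace and stop on an object; "force" is the grip in N (left out, the last holds). Time passes only in rows, so rows that do not move let the fingers close. It gives the time, the measured TCP pose, the force, the opening and the grip force at its end, in the units of the state.
- arm.get_state(): the state, without advancing time (a new reading comes with each control period).
- arm.grab_frame(name): name is "side" or "top" or "wrist"; returns a dict with "frame" (400x640x3 uint8, red, green, blue), "z_map" (400x640 float32, m along the optical axis (not along the pixel's ray), 0 where there is no reading), "intrinsics" (3x3 intrinsics, pixels), "rvec" (rotation vector, rad) and "tvec" (3), from world to camera coordinates, as OpenCV has them; the wrist camera has in their place "mount" (4x4, takes a point from camera to tool coordinates, whose origin is the TCP and whose axes are the flange's). Camera axes: x right, y down, z forward; pixel columns grow to the right and rows downward; lengths in m; the calibration is good to about 2 mm. The wrist camera is an equidistant fisheye: a pixel r from the principal point sees the ray r / f radians off the axis. A picture is of the moment at which its call begins: read the wrist's pose just before it.
- arm.sign_off(): hands the job in; it is judged then, once.
Trained networks look in a picture, given as the dict that the camera call returned (one of the last four; its "shot" number tells which), for a name from the list of things; names that differ only in an ending like _2 or _b are one class to them, and where a whole thing is asked for, a point or a joint stands for the part that bears it (a point fixed in the world has none). Each returns a list of dicts, best first, with "p" (0 to 1); they miss things now and then, are a little off and sometimes report something else, mostly with a low value. They report only what shows in the picture. A call takes as long as a camera call. They do not tell look-alikes from the thing itself.
- arm.boxes_of(thing, picture): "pixel" ([column, row] in pixels, amid what is visible of it).
The state is a dict: "time_s": time; "joints": joint angles; "joint_vel": joint speeds; "joint_efforts": joint torques, N m; "eef_pos": TCP position; "eef_rot": TCP orientation; "ft_force": force on the tool from outside, world axes, zero at the start; "torque": the same for the moment, N m; "width": finger opening in m; "finger_force": force on a finger pad.
Only numpy, scipy, OpenCV 4.12 (cv2) and the standard library are available. Lean on these libraries where they do the work, as an engineer would, in place of code of your own. Each camera call takes 0.05 s, during which the arm holds its last target. There are 200 camera calls.

## Task

With the yellow hand scoop, scoop the steel balls out of the blue tray and tip them into the green basket, in one or more scoops: at least three of the four must end up in the basket, and one left over may stay in the tray, but none may lie anywhere else. Then put the empty scoop back, standing flat on its black mat, and let go. Do not touch the balls with the gripper's fingers, and leave the wrench and the file lying on the bench where they are.

Things in the scene. Friction and masses are not known exactly. Their poses are not given: they have to be found in the camera images.
- scoop: Yellow sheet-metal hand scoop with a wooden handle, 120 mm long (x), 132 wide (y), 108 high, 0.22 to 0.47 kg; starts standing on the mat. Origin: centre of its underside; z up; open front at +x. Floor 3 mm thick. Back wall at x = -60 to -56 mm, 42 mm high; side walls (outer faces y = +-66) 42 mm high at the back, sloping down from x = -30 mm to the floor near the lip; 126 mm wide inside.
- scoop_handle (a point): Centre of the scoop's handle, at x -5, y 0, z 95 mm of the scoop: a straight wooden bar across the scoop above the load, 22 mm thick (scoop's x), 126 mm long (y), 26 mm high (z 82 to 108), a flat strap down at each end, open space under it. Pinch it from above at its middle, fingers closing along the scoop's x.
- scoop_lip (a point): Middle of the scoop's front lip, at x 60, z 0 mm of the scoop; the floor thins to about 1 mm over the last 16 mm. Keep it within 1 mm of the tray floor while pushing under the balls; if they jam against the end wall, back off some 20 mm and push again.
- mat: Black rubber mat, 190 x 180 x 3 mm, fixed to the bench; the scoop's place. Origin: centre of its underside.
- tray: Open blue steel tray fixed to the bench, long along its x, 45 mm high, walls and floor 4 mm. Inside 144 mm wide (y -72 to +72) with upright side walls; floor from x = -140 to +140 mm. Both end walls lean outward (17 degrees; inner face at 140 mm at the floor, 152 at the rim). Origin: centre of its underside.
- tray_in (a point): Centre of the tray's inner floor, 4 mm above the tray's origin. The balls start in the +x half (x = 30 to 105 mm from here); the -x half is empty: room to set the scoop down facing the tray's +x and push it along the floor under the balls, with its lip right up to the end wall, so that they roll in; then tilt it back, lip up, to keep them.
- basket: Green perforated sheet-steel basket, square, fixed to the bench: 184 x 184 mm outside, 80 mm high, walls and floor 4 mm, open on top (176 mm inside). Origin: centre of its underside.
- ball1_center (a point): Centre of one of four identical hollow steel railing balls, 40 mm diameter, 60 to 130 g; they roll easily and slow down soon.
- ball2_center (a point): Centre of one of four identical hollow steel railing balls, 40 mm diameter, 60 to 130 g; they roll easily and slow down soon.
- ball3_center (a point): Centre of one of four identical hollow steel railing balls, 40 mm diameter, 60 to 130 g; they roll easily and slow down soon.
- ball4_center (a point): Centre of one of four identical hollow steel railing balls, 40 mm diameter, 60 to 130 g; they roll easily and slow down soon.
- wrench: Bystander: steel wrench, 190 mm, lying on the bench, about 20 mm high at most.
- file: Bystander: flat file with orange handle, 250 mm long, 20 mm wide, lying on the bench.
There are look-alikes about, which are no part of the job. What is shaped like the part that bears ball3_center but purple or red is not meant.

How it is judged:
By the outcome, as a careful person would: the job done as asked, in the order asked, and still so for the second after the job is handed in, with the robot touching nothing.
It also fails if it takes over 67 s, if anything falls off the work surface, if the arm or the gripper's body presses on something with over 40 N, if the wrist force passes 120 N, or if a joint passes its speed limit or range.

## Working session

There is one attempt and no reset: what is moved stays moved. The work goes in short steps, Python scripts to look and compute and a tool call to move; the robot and the scene stay as the last step left them, time stands still between calls to the robot, and variables do not carry over. Pictures are saved under pics/ and viewed, at most 10 in all, crops included, and the job is handed in when it is done.

Besides the shell and the picture viewer there is one more tool, called after "Call:" as a command line: name --argument value ..., lists and objects as JSON in quotes. drive_tool: Moves the arm, as the interface text tells. Its arguments: {"type":"object","properties":{"increments":{"type":"array"},"force":{"type":"number"}},"required":["increments"]}

```bash
ls; mkdir -p pics; python3 - <<'E'
from plant import arm
import cv2,numpy as np
s=arm.get_state();print({k:np.round(v,3).tolist() for k,v in s.items()})
for n in ("top","side"):
    d=arm.grab_frame(n)
    print(n,d['intrinsics'].tolist(),np.round(d['rvec'],4),np.round(d['tvec'],4))
    cv2.imwrite(f"pics/{n}0.png",d['frame'][:,:,::-1])
    for t in ("scoop","scoop_handle","scoop_lip","mat","tray","tray_in","basket","ball1_center","wrench","file"):
        print(t,[(np.round(b['pixel']).tolist(),round(b['p'],2)) for b in arm.boxes_of(t,d)[:6]])
E
```

```text
pics
{'time_s': 0.0, 'joints': [-1.403, 0.334, 0.04, 1.466, -0.013, 1.343, -0.058], 'joint_vel': [0.0, 0.001, 0.0, 0.001, 0.002, -0.001, -0.003], 'joint_efforts': [-0.001, -65.637, 1.335, -40.379, -0.06, 0.045, 0.0], 'eef_pos': [0.171, 0.627, 0.222], 'eef_rot': [-0.418, -3.114, 0.003], 'ft_force': [-0.17, 0.347, -0.681], 'torque': [-0.007, 0.009, -0.014], 'finger_force': 0.0, 'width': 0.087}
top [[386.70941068833037, 0.0, 317.9366042118684], [0.0, 386.70941068833037, 199.17503690907935], [0.0, 0.0, 1.0]] [ 2.1662 -2.1495  0.1526] [0.0238 0.6373 1.086 ]
scoop [([325.0, 235.0], 0.74)]
scoop_handle [([324.0, 238.0], 0.81)]
scoop_lip [([322.0, 232.0], 0.95)]
mat [([340.0, 257.0], 0.72), ([246.0, 210.0], 0.58)]
tray [([224.0, 242.0], 0.74)]
tray_in [([226.0, 248.0], 0.8), ([437.0, 234.0], 0.29)]
basket [([435.0, 234.0], 0.63), ([244.0, 211.0], 0.55)]
ball1_center [([240.0, 227.0], 0.51)]
wrench [([276.0, 233.0], 0.74)]
file [([382.0, 254.0], 0.73), ([343.0, 256.0], 0.61), ([224.0, 244.0], 0.57)]
side [[411.7387612867354, 0.0, 319.6676846620367], [0.0, 411.7387612867354, 200.49793288827829], [0.0, 0.0, 1.0]] [ 0.9752 -2.5018  1.0506] [0.4704 0.3611 0.7359]
scoop [([352.0, 239.0], 0.69)]
scoop_handle [([352.0, 241.0], 0.66)]
scoop_lip [([352.0, 236.0], 0.88)]
mat [([363.0, 264.0], 0.58)]
tray [([269.0, 337.0], 0.7), ([350.0, 238.0], 0.6)]
tray_in [([268.0, 335.0], 0.93), ([354.0, 240.0], 0.56)]
basket [([419.0, 170.0], 0.66)]
ball1_center [([265.0, 304.0], 0.73)]
wrench [([314.0, 283.0], 0.73)]
file [([413.0, 222.0], 0.72)]
```

View pics/top0.png

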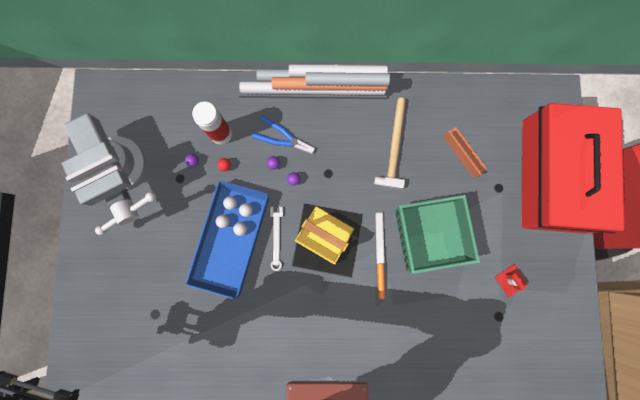

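View pics/side0.png

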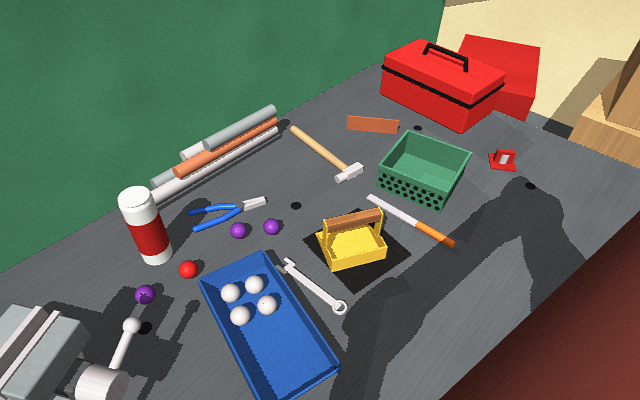

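The steel balls are the whitish ones at top (231,203), (246,210), (222,221), (240,229) in the blue tray. The purple balls (192,160), (273,162), (293,179) and the red one (224,164) are look-alikes. The yellow scoop is at (325,236) on the black mat, the basket at (437,233), the wrench at (277,238) and the file at (381,255).

```bash
cat > h.py <<'E'
import numpy as np,cv2
from scipy.spatial.transform import Rotation as R
from plant import arm
def cloud(d,pose=None):
    K=d['intrinsics'];v,u=np.mgrid[0:400,0:640];z=d['z_map'];
    P=np.stack([(u-K[0,2])/K[0,0]*z,(v-K[1,2])/K[1,1]*z,z],-1)
    M=R.from_rotvec(np.ravel(d['rvec'])).as_matrix()
    W=(P-np.ravel(d['tvec']))@M
    W[z<=0]=np.nan
    return W
def px(d,W):
    M=R.from_rotvec(np.ravel(d['rvec'])).as_matrix()
    c=np.atleast_2d(W)@M.T+np.ravel(d['tvec']);K=d['intrinsics']
    return c[:,:2]/c[:,2:]*[K[0,0],K[1,1]]+K[:2,2]
def masks(d):
    h=cv2.cvtColor(d['frame'],cv2.COLOR_RGB2HSV).astype(int);H,S,V=h[...,0],h[...,1],h[...,2]
    return dict(blue=(H>100)&(H<125)&(S>120),green=(H>65)&(H<90)&(S>80),yellow=(H>20)&(H<33)&(S>130),wood=(H>3)&(H<20)&(S>70),
      white=(S<40)&(V>150),black=(V<45))
def rect(P):
    r=cv2.minAreaRect((P[:,:2]*1000).astype(np.float32)); return np.round(r[0],1),np.round(r[1],1),round(r[2],1)
E
python3 - <<'E'
from h import *
for n in ("top","side"):
    d=arm.grab_frame(n);W=cloud(d);m=masks(d)
    reg={'top':dict(blue=(180,175,280,305),green=(390,185,490,280),scoop=(285,195,370,280)),'side':dict(blue=(190,240,350,400),green=(370,125,480,215),scoop=(295,195,420,300))}[n]
    def sel(c,r,z0,z1):
        b=np.zeros((400,640),bool);x0,y0,x1,y1=reg[r];b[y0:y1,x0:x1]=1
        with np.errstate(invalid='ignore'): k=m[c]&b&(W[...,2]>z0)&(W[...,2]<z1)
        return W[k]
    for lab,a in dict(trayrim=('blue','blue',.038,.055),trayfl=('blue','blue',-.002,.01),basrim=('green','green',.072,.09),basfl=('green','green',-.002,.012),handle=('wood','scoop',.09,.125),yel_lo=('yellow','scoop',.0,.012),yel_all=('yellow','scoop',-.0,.06),yel_rim=('yellow','scoop',.038,.05),mat=('black','scoop',-.005,.012)).items():
        P=sel(*a)
        if len(P)>5: print(n,lab,len(P),np.round(np.median(P,0),4),*rect(P),'z',np.round(np.percentile(P[:,2],[5,95]),4))
    P=sel('white','blue',.01,.06)
    # sphere fits by clustering
    k=np.zeros((400,640),np.uint8);x0,y0,x1,y1=reg['blue'];k[y0:y1,x0:x1]=1;k&=m['white'].astype(np.uint8)
    nn,L,st,_=cv2.connectedComponentsWithStats(k)
    for i in range(1,nn):
        Q=W[L==i];Q=Q[np.isfinite(Q[:,0])]
        if len(Q)>25:
            A=np.c_[2*Q,np.ones(len(Q))];s=np.linalg.lstsq(A,(Q**2).sum(1),rcond=None)[0];print(n,'ball',len(Q),np.round(s[:3],4),'r',round(np.sqrt(s[3]+s[:3]@s[:3]),4),'max z',Q[:,2].max().round(4))
    np.save(f'{n}.npy',W)
    # scoop wall profile
    P=sel('yellow','scoop',.0,.06);np.save(f'yel_{n}.npy',P)
E
```

```text
top trayrim 547 [0.5229 0.277  0.0437] [520.9 289.8] [153.1 312.2] 74.9 z [0.0391 0.0476]
top trayfl 3863 [0.4975 0.2979 0.0039] [529.2 286.5] [150.8 305.9] 75.1 z [0.0003 0.0077]
top basrim 800 [ 0.5406 -0.3163  0.0799] [ 538.4 -306.7] [189.1 193.3] 9.9 z [0.0741 0.0834]
top basfl 3178 [ 0.5375 -0.3177  0.0045] [ 549.3 -335.6] [190.1 200.2] 9.8 z [0.0009 0.0082]
top handle 365 [0.5304 0.0123 0.1109] [530.3  11.8] [123.6  21.9] 60.2 z [0.1078 0.1139]
top yel_lo 1330 [0.538  0.0068 0.0057] [537.6   7.2] [148.7 118.8] 60.1 z [0.0022 0.0095]
top yel_all 1456 [0.5345 0.0074 0.006 ] [535.9   8.2] [148.7 122.6] 60.1 z [0.0023 0.0422]
top yel_rim 85 [0.4821 0.0304 0.0447] [500.8  28.8] [131.   42.1] 61.0 z [0.0411 0.0482]
top mat 312 [ 0.5442 -0.0624  0.0034] [535.9 -58.3] [146.3  80.1] 8.6 z [0.0001 0.0069]
top ball 105 [0.626  0.2896 0.0286] r 0.0166 max z 0.0455
top ball 106 [0.6053 0.2431 0.0277] r 0.0171 max z 0.0459
top ball 417 [0.5202 0.1808 0.0098] r 0.0598 max z 0.0132
top ball 105 [0.5711 0.3099 0.0292] r 0.0164 max z 0.0476
top ball 104 [0.5497 0.2576 0.029 ] r 0.0163 max z 0.04
[... 420 characters left out ...]
 11.4] [125.9  24.4] 60.3 z [0.0918 0.1119]
side yel_lo 1276 [0.5314 0.003  0.0057] [534.3 -23.2] [188.1 158.6] 60.2 z [0.0032 0.0089]
side yel_all 2057 [0.5138 0.0133 0.0071] [533.7 -22.8] [189.3 158.9] 60.6 z [0.0035 0.0443]
side yel_rim 249 [0.4871 0.0403 0.0434] [509.2  23.1] [132.9  68.9] 59.7 z [0.0386 0.0467]
side mat 1841 [0.4593 0.0384 0.0027] [512.2 -22.7] [323.9 296.7] 46.2 z [0.0003 0.0049]
side ball 640 [0.5155 0.1089 0.0346] r 0.0756 max z 0.0111
side ball 245 [0.6027 0.2431 0.0252] r 0.0182 max z 0.0459
side ball 256 [0.6237 0.2901 0.0252] r 0.0182 max z 0.0451
side ball 272 [0.5476 0.2575 0.0247] r 0.0187 max z 0.0448
side ball 287 [0.5693 0.3097 0.0246] r 0.0187 max z 0.0448
```

```bash
cat >> h.py <<'E'
def down(yaw_y):  # tool pointing down, tool y at world azimuth yaw_y (deg)
    a=np.radians(yaw_y);y=np.array([np.cos(a),np.sin(a),0]);z=np.array([0,0,-1.]);return np.c_[np.cross(y,z),y,z]
def cur():
    s=arm.get_state();return np.array(s['eef_pos']),R.from_rotvec(s['eef_rot']).as_matrix()
def rows(way,start=None):
    """way: list of (pos,Rot,n). prints rows dp/0.04, twist/8deg in tool axes"""
    p,M=start or cur()
    for q,N,n in way:
        q=np.array(q,float);rv=R.from_matrix(M.T@N).as_rotvec();M0=M;p0=p
        for i in range(n):
            w=np.linalg.norm(rv)
            Mi=M0@R.from_rotvec(rv*i/n).as_matrix()
            dp=np.round(Mi.T@((q-p0)/n)/.04,2)+0.;tw=np.round(np.degrees(rv/n)/8,2)+0.
            print(dp.tolist(),tw.tolist(),'!!' if max(abs(dp).max(),abs(tw).max())>1 else '')
        p,M=q,N;print('--')
E
python3 - <<'E'
from h import *
t=cv2.imread('pics/top0.png')[165:305,170:370];cv2.imwrite('pics/crop.png',cv2.resize(t,None,fx=4,fy=4,interpolation=2))
p,M=cur();print(p,np.round(M,3))
rows([([.45,.36,.222],down(22.3),9),([.529,.0118,.20],down(-29.8),9)])
E
```

```text
[0.17136621 0.62698763 0.2225537 ] [[-0.965  0.264 -0.   ]
 [ 0.264  0.965 -0.   ]
 [ 0.    -0.    -1.   ]]
[-0.94, -0.51, 0.0] [0.0, 0.0, 0.73] 
[-0.99, -0.41, 0.0] [0.0, 0.0, 0.73] 
[-1.03, -0.31, 0.0] [0.0, 0.0, 0.73] !!
[-1.05, -0.2, 0.0] [0.0, 0.0, 0.73] !!
[-1.07, -0.1, 0.0] [0.0, 0.0, 0.73] !!
[-1.07, 0.01, 0.0] [0.0, 0.0, 0.73] !!
[-1.07, 0.12, 0.0] [0.0, 0.0, 0.73] !!
[-1.05, 0.23, 0.0] [0.0, 0.0, 0.73] !!
[-1.02, 0.33, 0.0] [0.0, 0.0, 0.73] !!
--
[-0.98, -0.16, 0.06] [0.0, 0.0, 0.72] 
[-0.99, -0.06, 0.06] [0.0, 0.0, 0.72] 
[-0.99, 0.04, 0.06] [0.0, 0.0, 0.72] 
[-0.98, 0.14, 0.06] [0.0, 0.0, 0.72] 
[-0.96, 0.23, 0.06] [0.0, 0.0, 0.72] 
[-0.94, 0.33, 0.06] [0.0, 0.0, 0.72] 
[-0.9, 0.42, 0.06] [0.0, 0.0, 0.72] 
[-0.85, 0.51, 0.06] [0.0, 0.0, 0.72] 
[-0.79, 0.59, 0.06] [0.0, 0.0, 0.72] 
--
```

View pics/crop.png

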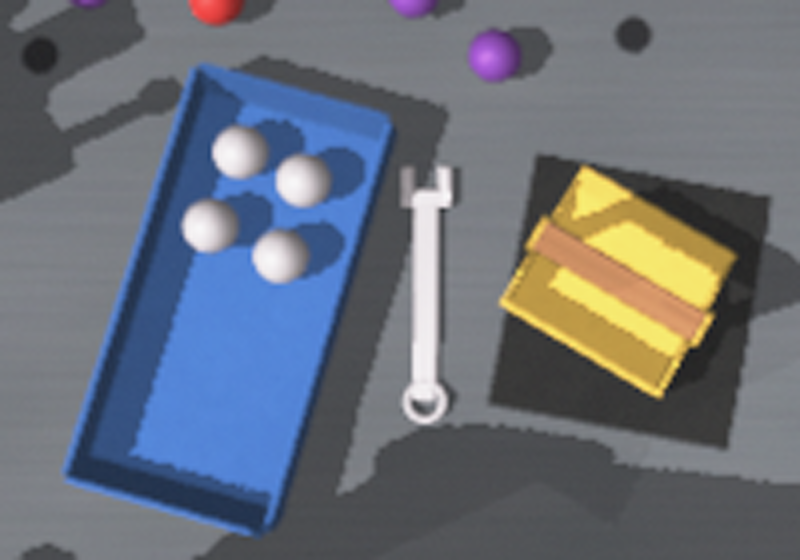

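The crop shows the yellow scoop on its mat, with the back wall at lower left, the lip at upper right and the wooden handle's middle at (620,278). The four whitish balls are in the tray's upper half. This agrees with the depth fits, so I'll move above the handle.

Call:
drive_tool --increments '[{"claw":1,"dp":[-0.94,-0.51,0],"twist":[0,0,0.73]},{"claw":1,"dp":[-0.99,-0.41,0],"twist":[0,0,0.73]},{"claw":1,"dp":[-1,-0.31,0],"twist":[0,0,0.73]},{"claw":1,"dp":[-1,-0.2,0],"twist":[0,0,0.73]},{"claw":1,"dp":[-1,-0.1,0],"twist":[0,0,0.73]},{"claw":1,"dp":[-1,0.01,0],"twist":[0,0,0.73]},{"claw":1,"dp":[-1,0.12,0],"twist":[0,0,0.73]},{"claw":1,"dp":[-1,0.23,0],"twist":[0,0,0.73]},{"claw":1,"dp":[-1,0.33,0],"twist":[0,0,0.73]},{"claw":1,"dp":[-0.98,-0.16,0.06],"twist":[0,0,0.72]},{"claw":1,"dp":[-0.99,-0.06,0.06],"twist":[0,0,0.72]},{"claw":1,"dp":[-0.99,0.04,0.06],"twist":[0,0,0.72]},{"claw":1,"dp":[-0.98,0.14,0.06],"twist":[0,0,0.72]},{"claw":1,"dp":[-0.96,0.23,0.06],"twist":[0,0,0.72]},{"claw":1,"dp":[-0.94,0.33,0.06],"twist":[0,0,0.72]},{"claw":1,"dp":[-0.9,0.42,0.06],"twist":[0,0,0.72]},{"claw":1,"dp":[-0.85,0.51,0.06],"twist":[0,0,0.72]},{"claw":1,"dp":[-0.79,0.59,0.06],"twist":[0,0,0.72]}]'

```text
time_s: 3.45
eef_pos: [0.519, 0.0189, 0.201]
eef_rot: [2.722, 1.569, 0.001]
ft_force: [1.3, 1.3, -0.4]
width: 0.0869
finger_force: 0.0
```

```bash
python3 - <<'E'
from h import *
p,M=cur();s=arm.get_state();print(p.round(4),np.round(s['joints'],3),s['time_s'])
d=arm.grab_frame('wrist');print(d.keys(),d['intrinsics'],np.round(d['mount'],4))
cv2.imwrite('pics/w1.png',d['frame'][:,:,::-1])
K=d['intrinsics'];v,u=np.mgrid[0:400,0:640];x,y=u-K[0,2],v-K[1,2];r=np.hypot(x,y)+1e-9;th=r/K[0,0];z=d['z_map']
P=np.stack([x/r*np.tan(th)*z,y/r*np.tan(th)*z,z],-1)
T=P@d['mount'][:3,:3].T+d['mount'][:3,3];W=T@M.T+p
m=masks(d)
for z0,z1,c in ((.09,.13,'wood'),(.038,.055,'yellow')):
    Q=W[m[c]&(z>0)&(th<1.3)&(W[...,2]>z0)&(W[...,2]<z1)&(np.hypot(W[...,0]-.53,W[...,1]-.01)<.12)]
    print(c,len(Q),rect(Q) if len(Q)>5 else '',np.median(Q,0))
rows([([.529,.0118,.079],down(-29.8),5)])
E
```

```text
[0.519  0.0189 0.201 ] [-0.755  0.075  0.672  1.838 -0.049  1.245 -0.593] 3.45
dict_keys(['frame', 'z_map', 'intrinsics', 'mount', 'shot']) [[309.70691629   0.         311.88032651]
 [  0.         309.70691629 200.48497611]
 [  0.           0.           1.        ]] [[ 2.000e-04 -9.701e-01 -2.426e-01  6.650e-02]
 [ 1.000e+00  3.000e-04 -3.000e-04 -0.000e+00]
 [ 3.000e-04 -2.426e-01  9.701e-01 -1.628e-01]
 [ 0.000e+00  0.000e+00  0.000e+00  1.000e+00]]
wood 2533 (array([534.8,  20.9]), array([98.3, 21.1]), 59.6) [0.53699017 0.0229873  0.11148871]
yellow 550 (array([499.8,  28.6]), array([130.4,  43.6]), 60.7) [0.47916716 0.02290623 0.04506739]
[0.02, 0.04, 0.61] [0.0, 0.0, -0.02] 
[0.02, 0.04, 0.61] [0.0, 0.0, -0.02] 
[0.02, 0.04, 0.61] [0.0, 0.0, -0.02] 
[0.02, 0.04, 0.61] [0.0, 0.0, -0.02] 
[0.02, 0.04, 0.61] [0.0, 0.0, -0.02] 
--
```

Call:
drive_tool --increments '[{"claw":1,"dp":[0.05,0.1,0.3],"twist":[0,0,0]},{"claw":1,"dp":[0.05,0.1,0.75],"twist":[0,0,0]},{"claw":1,"dp":[0,0,0.75],"twist":[0,0,0]},{"claw":1,"dp":[0,0,0.75],"twist":[0,0,0]},{"claw":1,"dp":[0,0,0.5],"twist":[0,0,0]},{"claw":1,"dp":[0,0,0],"twist":[0,0,0]},{"claw":0,"dp":[0,0,0],"twist":[0,0,0]},{"claw":0,"dp":[0,0,0],"twist":[0,0,0]},{"claw":0,"dp":[0,0,0],"twist":[0,0,0]},{"claw":0,"dp":[0,0,0],"twist":[0,0,0]},{"claw":0,"dp":[0,0,0],"twist":[0,0,0]},{"claw":0,"dp":[0,0,0],"twist":[0,0,0]}]' --force 55

```text
time_s: 5.0
eef_pos: [0.5277, 0.021, 0.079]
eef_rot: [2.716, 1.578, -0.0]
ft_force: [0.3, -0.0, -0.0]
width: 0.035
finger_force: 0.0
```

```bash
python3 - <<'E'
from h import *
print(cur()[0].round(4));
rows([([.529,.0118,.079],down(-29.9),1)])
d=arm.grab_frame('top');print(cur()[0].round(4),arm.get_state()['width'])
E
```

```text
[0.5277 0.021  0.079 ]
[-0.18, 0.14, 0.0] [0.0, 0.0, 0.03] 
--
[0.528  0.0209 0.0791] 0.030706788429979336
```

Call:
drive_tool --increments '[{"claw":0.6,"dp":[0,0,0],"twist":[0,0,0]},{"claw":0.6,"dp":[-0.18,0.14,0],"twist":[0,0,0.03]},{"claw":0.6,"dp":[0,0,0],"twist":[0,0,0]},{"claw":0.6,"dp":[0,0,0],"twist":[0,0,0]}]'

```text
time_s: 5.55
eef_pos: [0.529, 0.0118, 0.0789]
eef_rot: [-2.72, -1.572, 0.0]
ft_force: [-0.6, -0.6, -0.0]
width: 0.0517
finger_force: 0.0
```

```bash
cat >> h.py <<'E'
def scoopfit(n='top'):
    d=arm.grab_frame(n);W=cloud(d);m=masks(d);p,_=cur()
    with np.errstate(invalid='ignore'):
        near=np.linalg.norm(W-(p-[0,0,.03]),axis=-1)<.15
        near&=np.isfinite(W[...,0])
    return d,W,m,near
E
python3 - <<'E'
from h import *
print(cur()[0].round(4))
for n in('top','side'):
    d,W,m,near=scoopfit(n)
    Q=W[m['yellow']&near&(W[...,2]>.038)&(W[...,2]<.05)];print(n,len(Q),rect(Q) if len(Q)>5 else '')
    Q=W[m['wood']&near&(W[...,2]>.09)&(W[...,2]<.12)];print(len(Q),rect(Q) if len(Q)>5 else '')
print(cur()[0].round(4),arm.get_state()['width'])
E
```

```text
[0.529  0.0118 0.0789]
top 14 (array([526.8,  85.3]), array([34.2, 11.5]), 0.6)
0 
side 231 (array([507.6,  24.5]), array([133.5,  66.6]), 58.3)
257 (array([543.6,  36.9]), array([67.5, 34.9]), 73.4)
[0.529  0.0121 0.0789] 0.05214823626678738
```

Call:
drive_tool --increments '[{"claw":0,"dp":[0,0,0],"twist":[0,0,0]},{"claw":0,"dp":[0,0,0],"twist":[0,0,0]},{"claw":0,"dp":[0,0,0],"twist":[0,0,0]},{"claw":0,"dp":[0,0,0],"twist":[0,0,0]},{"claw":0,"dp":[0,0,0],"twist":[0,0,0]},{"claw":0,"dp":[0,0,0],"twist":[0,0,0]}]' --force 55

```text
time_s: 6.4
eef_pos: [0.529, 0.0121, 0.0789]
eef_rot: [-2.72, -1.573, 0.0]
ft_force: [-0.3, 0.9, 0.3]
width: 0.0215
finger_force: 55.0
```

```bash
cat >> h.py <<'E'
S2T=np.array([[0,1,0],[1,0,0],[0,0,-1.]]);TS=np.array([-.005,0,.076])
TC=np.array([.5196,.2897,.004]);TY=-15.2
BC=np.array([.537,-.307,.004])
def sc(o,yaw,pitch=0):
    Rs=R.from_euler('ZY',[yaw,-pitch],degrees=True).as_matrix();return np.array(o)+Rs@TS,Rs@S2T
def tr(x,y,z,yaw=None,pitch=0):  # scoop origin in tray_in frame
    Rt=R.from_euler('z',TY,degrees=True).as_matrix();return sc(TC+Rt@[x,y,z],TY if yaw is None else yaw,pitch)
def scoopnow():
    p,M=cur();Rs=M@S2T.T;e=R.from_matrix(Rs).as_euler('ZYX',degrees=True);o=p-Rs@TS
    Rt=R.from_euler('z',TY,degrees=True).as_matrix();return 'scoop o',o.round(4),'yaw,pitchup,roll',(e*[1,-1,1]).round(2),'in tray',(Rt.T@(o-TC)).round(4)
E
python3 - <<'E'
from h import *
p,M=cur();print(scoopnow())
q,N=tr(-.068,0,.12)
rows([([p[0],p[1],.199],M,4),((*q[:2],.199),N,8)])
E
```

```text
('scoop o', array([0.5333, 0.0096, 0.0029]), 'yaw,pitchup,roll', array([-2.992e+01, -1.000e-02, -1.000e-02]), 'in tray', array([ 0.0866, -0.2667, -0.0011]))
[0.0, 0.0, -0.75] [0.0, 0.0, 0.0] 
[0.0, 0.0, -0.75] [0.0, 0.0, 0.0] 
[0.0, 0.0, -0.75] [0.0, 0.0, 0.0] 
[0.0, 0.0, -0.75] [0.0, 0.0, 0.0] 
--
[0.68, -0.68, 0.0] [0.0, 0.0, -0.23] 
[0.7, -0.66, 0.0] [0.0, 0.0, -0.23] 
[0.72, -0.63, 0.0] [0.0, 0.0, -0.23] 
[0.74, -0.61, 0.0] [0.0, 0.0, -0.23] 
[0.76, -0.59, 0.0] [0.0, 0.0, -0.23] 
[0.78, -0.56, 0.0] [0.0, 0.0, -0.23] 
[0.8, -0.54, 0.0] [0.0, 0.0, -0.23] 
[0.81, -0.51, 0.0] [0.0, 0.0, -0.23] 
--
```

Call:
drive_tool --increments '[{"claw":0,"dp":[0,0,-0.4],"twist":[0,0,0]},{"claw":0,"dp":[0,0,-0.8],"twist":[0,0,0]},{"claw":0,"dp":[0,0,-0.9],"twist":[0,0,0]},{"claw":0,"dp":[0,0,-0.9],"twist":[0,0,0]},{"claw":0,"dp":[0.68,-0.68,0],"twist":[0,0,-0.23]},{"claw":0,"dp":[0.7,-0.66,0],"twist":[0,0,-0.23]},{"claw":0,"dp":[0.72,-0.63,0],"twist":[0,0,-0.23]},{"claw":0,"dp":[0.74,-0.61,0],"twist":[0,0,-0.23]},{"claw":0,"dp":[0.76,-0.59,0],"twist":[0,0,-0.23]},{"claw":0,"dp":[0.78,-0.56,0],"twist":[0,0,-0.23]},{"claw":0,"dp":[0.8,-0.54,0],"twist":[0,0,-0.23]},{"claw":0,"dp":[0.81,-0.51,0],"twist":[0,0,-0.23]},{"claw":0,"dp":[0,0,0],"twist":[0,0,0]},{"claw":0,"dp":[0,0,0],"twist":[0,0,0]}]'

```text
time_s: 8.15
eef_pos: [0.449, 0.3091, 0.1987]
eef_rot: [2.495, 1.908, -0.001]
ft_force: [-0.4, -1.1, -3.4]
width: 0.0217
finger_force: 55.0
```

```bash
python3 - <<'E'
from h import *
print(scoopnow(),arm.get_state()['time_s'])
d=arm.grab_frame('side');cv2.imwrite('pics/s2.png',d['frame'][:,:,::-1])
d,W,m,near=scoopfit('top');cv2.imwrite('pics/t2.png',d['frame'][:,:,::-1])
# yellow points in predicted scoop frame
p,M=cur();Rs=M@S2T.T;o=p-Rs@TS
for n in('top','side'):
    d,W,m,near=scoopfit(n);Q=(W[m['yellow']&near]-o)@Rs
    print(n,len(Q),'x',np.percentile(Q[:,0],[1,99]).round(4),'y',np.percentile(Q[:,1],[1,99]).round(4),'z',np.percentile(Q[:,2],[1,50,99]).round(4))
    f=Q[(abs(Q[:,2]-.003)<.012)&(abs(Q[:,1])<.05)&(abs(Q[:,0])<.05)]
    if len(f)>30:
        c=np.linalg.lstsq(np.c_[f[:,:2],np.ones(len(f))],f[:,2],rcond=None)[0];print('floor',len(f),c.round(4))
    # tray blue rim rel
rows([tr(-.068,0,.05)+(5,),tr(-.068,0,.01)+(5,)])
E
```

```text
('scoop o', array([0.4538, 0.3077, 0.1227]), 'yaw,pitchup,roll', array([-1.518e+01,  1.000e-02, -6.000e-02]), 'in tray', array([-6.820e-02,  1.000e-04,  1.187e-01])) 8.15
top 1147 x [-0.056   0.0606] y [-0.0659  0.0618] z [-0.0016  0.0034  0.1058]
floor 589 [0.0009 0.001  0.0028]
side 3047 x [-0.0606  0.0482] y [-0.0651  0.0655] z [0.     0.0044 0.1061]
floor 1260 [-0.003  -0.002   0.0026]
[0.0, 0.0, 0.35] [0.0, 0.0, 0.0] 
[0.0, 0.0, 0.35] [0.0, 0.0, 0.0] 
[0.0, 0.0, 0.35] [0.0, 0.0, 0.0] 
[0.0, 0.0, 0.35] [0.0, 0.0, 0.0] 
[0.0, 0.0, 0.35] [0.0, 0.0, 0.0] 
--
[0.0, 0.0, 0.2] [0.0, 0.0, 0.0] 
[0.0, 0.0, 0.2] [0.0, 0.0, 0.0] 
[0.0, 0.0, 0.2] [0.0, 0.0, 0.0] 
[0.0, 0.0, 0.2] [0.0, 0.0, 0.0] 
[0.0, 0.0, 0.2] [0.0, 0.0, 0.0] 
--
```

View pics/t2.png

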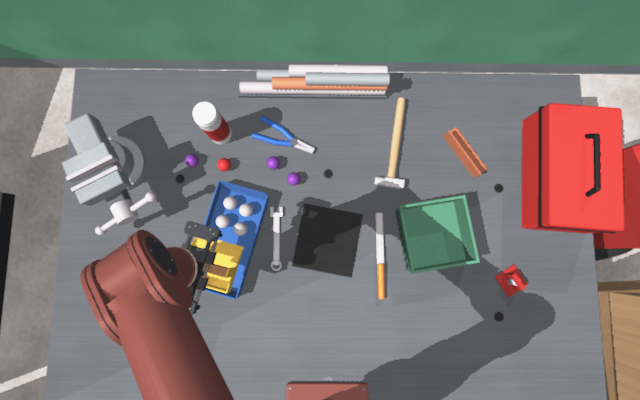

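The scoop hangs over the tray's empty half at about (225,262), as predicted, and the balls are untouched at (231,203) to (240,229). I'll lower it now.

Call:
drive_tool --increments '[{"claw":0,"dp":[0,0,0.7],"twist":[0,0,0]},{"claw":0,"dp":[0,0,0.7],"twist":[0,0,0]},{"claw":0,"dp":[0,0,0.35],"twist":[0,0,0]},{"claw":0,"dp":[0,0,0.35],"twist":[0,0,0]},{"claw":0,"dp":[0,0,0.3],"twist":[0,0,0]},{"claw":0,"dp":[0,0,0.2],"twist":[0,0,0]},{"claw":0,"dp":[0,0,0.15],"twist":[0,0,0]},{"claw":0,"dp":[0,0,0.1],"twist":[0,0,0]},{"claw":0,"dp":[0,0,0],"twist":[0,0,0]}]'

```text
time_s: 9.48
eef_pos: [0.4489, 0.3087, 0.0849]
eef_rot: [2.496, 1.908, -0.0]
ft_force: [0.1, -0.4, -2.2]
width: 0.0217
finger_force: 55.0
```

```bash
python3 - <<'E'
from h import *
print(scoopnow(),arm.get_state()['ft_force'])
E
```

```text
('scoop o', array([0.4538, 0.3074, 0.0089]), 'yaw,pitchup,roll', array([-1.521e+01, -0.000e+00, -1.000e-02]), 'in tray', array([-0.0682, -0.0002,  0.0049])) [ 0.14244038 -0.35558261 -2.18268606]
```

Call:
drive_tool --increments '[{"claw":0,"dp":[0,0,0.05],"twist":[0.13,0,0]},{"claw":0,"dp":[0,0,0.05],"twist":[0,0,0]},{"claw":0,"dp":[0,0,0.02],"twist":[0,0,0]},{"claw":0,"dp":[0,0,0],"twist":[0,0,0]}]'

```text
time_s: 9.98
eef_pos: [0.4491, 0.3088, 0.0806]
eef_rot: [-2.484, -1.899, 0.016]
ft_force: [-2.6, -1.2, 2.4]
width: 0.0212
finger_force: 55.0
```

```bash
python3 - <<'E'
from h import *
print(scoopnow(),arm.get_state()['ft_force'])
E
```

```text
('scoop o', array([0.4527, 0.3079, 0.0045]), 'yaw,pitchup,roll', array([-15.21,  -1.02,   0.02]), 'in tray', array([-0.0694, -0.    ,  0.0005])) [-2.64212215 -1.20740906  2.43389234]
```

Call:
drive_tool --increments '[{"claw":0,"dp":[0,0.3,-0.005],"twist":[0,0,0]},{"claw":0,"dp":[0,0.3,-0.005],"twist":[0,0,0]},{"claw":0,"dp":[0,0.3,-0.005],"twist":[0,0,0]},{"claw":0,"dp":[0,0.3,-0.005],"twist":[0,0,0]},{"claw":0,"dp":[0,0.3,-0.005],"twist":[0,0,0]},{"claw":0,"dp":[0,0.3,-0.005],"twist":[0,0,0]},{"claw":0,"dp":[0,0.3,-0.005],"twist":[0,0,0]},{"claw":0,"dp":[0,0.3,-0.005],"twist":[0,0,0]}]'

```text
time_s: 10.98
eef_pos: [0.5405, 0.2856, 0.0809]
eef_rot: [-2.48, -1.9, 0.017]
ft_force: [-8.8, 2.4, 10.5]
width: 0.0209
finger_force: 55.0
```

```bash
cat >> h.py <<'E'
def balls():
    s=arm.get_state();print(scoopnow(),np.round(s['ft_force'],1),'t',s['time_s'])
    Rt=R.from_euler('z',TY,degrees=True).as_matrix()
    for n in('top','side'):
        d=arm.grab_frame(n);W=cloud(d);T=(W-TC)@Rt
        with np.errstate(invalid='ignore'):k=(masks(d)['white']&(abs(T[...,0])<.16)&(abs(T[...,1])<.075)&(T[...,2]>.012)).astype(np.uint8)
        c,L,st,_=cv2.connectedComponentsWithStats(k)
        for i in range(1,c):
            if st[i,4]>15:print(n,st[i,4],np.nanmedian(T[L==i],0).round(3))
    return d
E
python3 - <<'E'
from h import *
d=balls();cv2.imwrite('pics/s3.png',cv2.resize(d['frame'][220:400,170:400,::-1],None,fx=3,fy=3))
E
```

```text
('scoop o', array([0.5439, 0.2849, 0.0048]), 'yaw,pitchup,roll', array([-15.09,  -1.19,   0.1 ]), 'in tray', array([0.0247, 0.0017, 0.0008])) [-8.8  2.4 10.5] t 10.975
top 106 [ 0.112 -0.024  0.035]
top 77 [0.082 0.034 0.039]
top 87 [ 0.075 -0.024  0.039]
side 112 [-0.007  0.022  0.281]
side 330 [0.11  0.034 0.035]
```

View pics/s3.png

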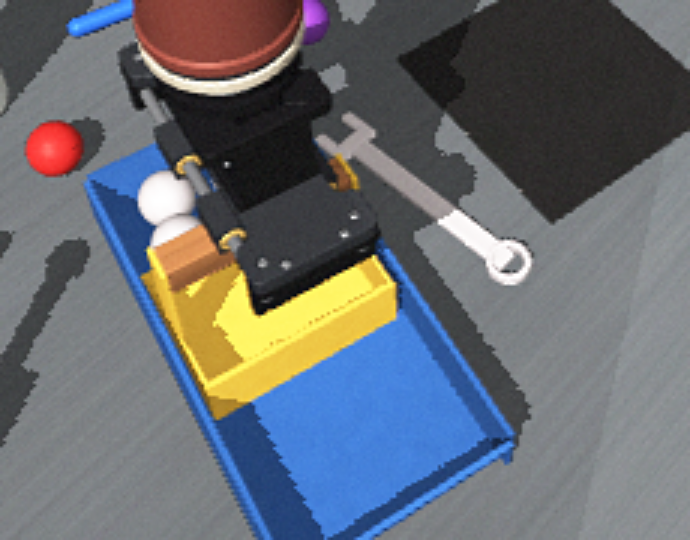

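The scoop is half way along. Two balls are at its lip, at crop (180,235), and two are ahead of it by the end wall, at (166,197). I'll keep pushing.

Call:
drive_tool --increments '[{"claw":0,"dp":[-0.02,0.25,-0.01],"twist":[0,0,0]},{"claw":0,"dp":[-0.02,0.25,-0.01],"twist":[0,0,0]},{"claw":0,"dp":[0,0.25,-0.01],"twist":[0,0,0]},{"claw":0,"dp":[0,0.25,-0.01],"twist":[0,0,0]},{"claw":0,"dp":[0,0.2,-0.005],"twist":[0,0,0]}]'

```text
time_s: 11.7
eef_pos: [0.5853, 0.2715, 0.0812]
eef_rot: [-2.479, -1.899, 0.021]
ft_force: [-11.4, 3.0, 10.8]
width: 0.0213
finger_force: 55.0
```

```bash
python3 - <<'E'
from h import *
d=balls();cv2.imwrite('pics/s4.png',cv2.resize(d['frame'][220:400,170:400,::-1],None,fx=3,fy=3))
E
```

```text
('scoop o', array([0.5885, 0.2707, 0.0052]), 'yaw,pitchup,roll', array([-15.1 ,  -1.29,   0.04]), 'in tray', array([ 0.0715, -0.0003,  0.0012])) [-11.4   3.   10.8] t 11.7
top 24 [0.132 0.022 0.039]
top 83 [ 0.128 -0.024  0.039]
side 101 [0.04  0.022 0.281]
side 166 [0.079 0.037 0.035]
```

Call:
drive_tool --increments '[{"claw":0,"dp":[0,0.12,-0.003],"twist":[0,0,0]},{"claw":0,"dp":[0,0.06,0],"twist":[0,0,0]},{"claw":0,"dp":[0,0,0],"twist":[0,0,0]}]'

```text
time_s: 12.18
eef_pos: [0.5925, 0.2694, 0.0812]
eef_rot: [-2.48, -1.899, 0.02]
ft_force: [-9.9, 2.1, 7.4]
width: 0.0215
finger_force: 55.0
```

```bash
python3 - <<'E'
from h import *
d=balls();cv2.imwrite('pics/s4.png',cv2.resize(d['frame'][220:400,170:400,::-1],None,fx=3,fy=3))
p,M=cur();print(np.round(arm.get_state()['joints'],2))
# pivot about back-bottom edge raised a bit: lip up
Rt=R.from_euler('z',TY,degrees=True).as_matrix();Rs=M@S2T.T;o=Rt.T@(p-Rs@TS-TC)
bx,bz=o[0]-.06,o[2]+.0005
w=[]
for a,dx,dz,n in((6,-.001,.003,2),(24,-.006,.006,5)):
    c,s=np.cos(np.radians(a)),np.sin(np.radians(a));w.append(tr(bx+dx+.06*c,0,bz+dz+.06*s,None,a)+(n,))
rows(w)
E
```

```text
('scoop o', array([0.5957, 0.2686, 0.0051]), 'yaw,pitchup,roll', array([-15.11,  -1.24,   0.04]), 'in tray', array([ 0.079 , -0.0004,  0.0011])) [-9.9  2.1  7.4] t 12.175
top 72 [ 0.127 -0.025  0.039]
side 107 [0.046 0.02  0.281]
side 180 [0.082 0.039 0.036]
[-0.82  0.48  0.44  1.62 -0.24  1.11 -0.58]
[0.01, -0.14, -0.11] [-0.45, 0.0, 0.01] 
[0.01, -0.13, -0.11] [-0.45, 0.0, 0.01] 
--
[0.0, -0.15, -0.08] [-0.45, 0.0, 0.0] 
[0.0, -0.15, -0.09] [-0.45, 0.0, 0.0] 
[0.0, -0.14, -0.1] [-0.45, 0.0, 0.0] 
[0.0, -0.14, -0.11] [-0.45, 0.0, 0.0] 
[0.0, -0.13, -0.12] [-0.45, 0.0, 0.0] 
--
```

View pics/s4.png

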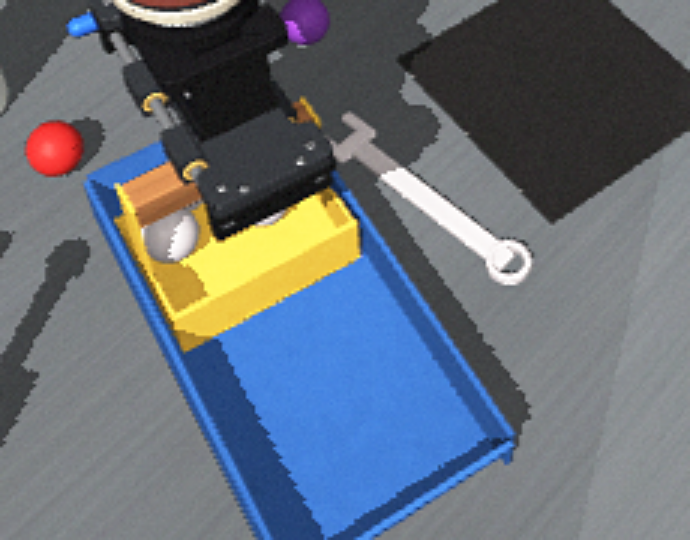

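Two balls are visible inside the scoop, at crop (170,235) and (268,215), and the lip is at the end wall. Now I'll tilt it back.

Call:
drive_tool --increments '[{"claw":0,"dp":[0.01,-0.14,-0.11],"twist":[-0.45,0,0.01]},{"claw":0,"dp":[0.01,-0.13,-0.11],"twist":[-0.45,0,0.01]},{"claw":0,"dp":[0,-0.15,-0.08],"twist":[-0.45,0,0]},{"claw":0,"dp":[0,-0.15,-0.09],"twist":[-0.45,0,0]},{"claw":0,"dp":[0,-0.14,-0.1],"twist":[-0.45,0,0]},{"claw":0,"dp":[0,-0.14,-0.11],"twist":[-0.45,0,0]},{"claw":0,"dp":[0,-0.13,-0.12],"twist":[-0.45,0,0]},{"claw":0,"dp":[0,0,0],"twist":[0,0,0]}]'

```text
time_s: 13.28
eef_pos: [0.5504, 0.2804, 0.101]
eef_rot: [2.212, 1.692, 0.358]
ft_force: [-0.4, 0.4, -6.9]
width: 0.0211
finger_force: 55.0
```

```bash
python3 - <<'E'
from h import *
d=balls();cv2.imwrite('pics/s5.png',cv2.resize(d['frame'][220:400,170:400,::-1],None,fx=3,fy=3))
d=arm.grab_frame('wrist');cv2.imwrite('pics/w5.png',d['frame'][:,:,::-1])
a=cv2.imread('pics/s5.png');b=cv2.imread('pics/w5.png');c=np.zeros((600,790,3),np.uint8)
a=cv2.resize(a,(395,309));b=cv2.resize(b[:, :],(395,247));c[:309,:395]=a;c[:247,395:]=b
t=cv2.resize(arm.grab_frame('top')['frame'][170:310,170:320,::-1],(300,280));c[310:590,:300]=t;cv2.imwrite('pics/m5.png',c)
E
```

```text
('scoop o', array([0.5847, 0.271 , 0.0336]), 'yaw,pitchup,roll', array([-15.15,  24.02,  -0.12]), 'in tray', array([ 0.0677, -0.001 ,  0.0296])) [-0.4  0.4 -6.9] t 13.275
top 69 [ 0.062 -0.029  0.069]
top 19 [-0.013  0.015  0.299]
side 26 [0.05  0.029 0.2  ]
side 20 [-0.072  0.034  0.274]
side 37 [-0.002  0.029  0.177]
side 32 [0.038 0.022 0.049]
side 276 [0.018 0.043 0.05 ]
side 23 [-0.054  0.029  0.154]
```

View pics/m5.png

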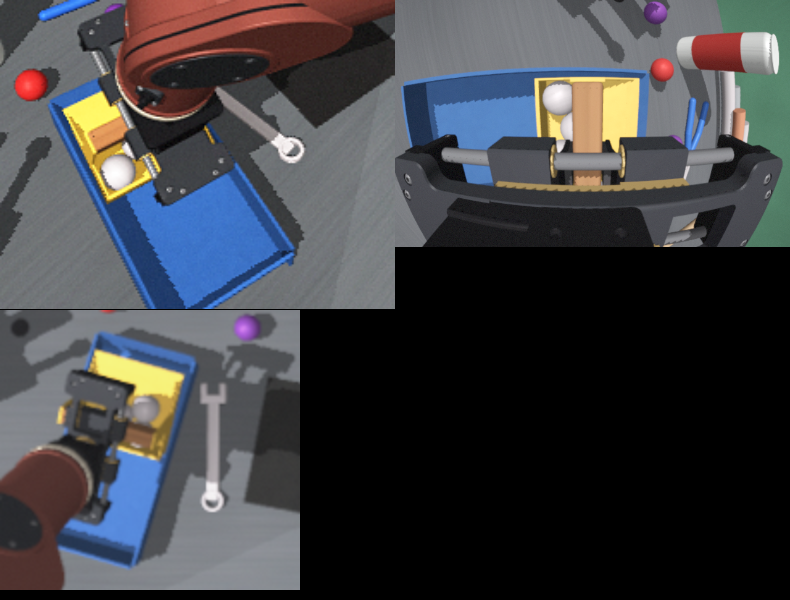

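Three balls show behind the lip in the wrist view, at about (557,98), (567,128) and near the handle. The load reading has risen by about 4.7 N, which suggests all four are aboard. I'll lift and check the tray.

```bash
cat >> h.py <<'E'
BY=9.8
def bk(lx,lz,pitch,yaw=BY,ly=0):  # lip at basket-frame x=lx,y=ly, world height lz
    Rb=R.from_euler('z',BY,degrees=True).as_matrix();Rs=R.from_euler('ZY',[yaw,-pitch],degrees=True).as_matrix()
    lip=np.array([BC[0],BC[1],0])+Rb@[lx,ly,lz];return sc(lip-Rs@[.06,0,0],yaw,pitch)
E
python3 - <<'E'
from h import *
p,M=cur()
w=bk(-.035,.2,24);print(w[0])
z=w[0][2]
rows([([p[0],p[1],p[2]+.02],M,2),([p[0],p[1],z],M,4),w+(18,)])
E
```

```text
[ 0.41353584 -0.32832596  0.24299157]
[0.0, 0.1, -0.23] [0.0, 0.0, 0.0] 
[0.0, 0.1, -0.23] [0.0, 0.0, 0.0] 
--
[0.0, 0.31, -0.69] [0.0, 0.0, 0.0] 
[0.0, 0.31, -0.69] [0.0, 0.0, 0.0] 
[0.0, 0.31, -0.69] [0.0, 0.0, 0.0] 
[0.0, 0.31, -0.69] [0.0, 0.0, 0.0] 
--
[-0.86, 0.03, 0.02] [0.0, 0.07, -0.16] 
[-0.87, 0.01, 0.01] [0.0, 0.07, -0.16] 
[-0.87, 0.0, 0.0] [0.0, 0.07, -0.16] 
[-0.87, -0.02, -0.01] [0.0, 0.07, -0.16] 
[-0.86, -0.04, -0.02] [0.0, 0.07, -0.16] 
[-0.86, -0.06, -0.03] [0.0, 0.07, -0.16] 
[-0.86, -0.08, -0.04] [0.0, 0.07, -0.16] 
[-0.86, -0.1, -0.05] [0.0, 0.07, -0.16] 
[-0.86, -0.12, -0.05] [0.0, 0.07, -0.16] 
[-0.85, -0.14, -0.06] [0.0, 0.07, -0.16] 
[-0.85, -0.16, -0.07] [0.0, 0.07, -0.16] 
[-0.84, -0.18, -0.08] [0.0, 0.07, -0.16] 
[-0.84, -0.2, -0.09] [0.0, 0.07, -0.16] 
[-0.83, -0.21, -0.1] [0.0, 0.07, -0.16] 
[-0.83, -0.23, -0.1] [0.0, 0.07, -0.16] 
[-0.82, -0.25, -0.11] [0.0, 0.07, -0.16] 
[-0.81, -0.27, -0.12] [0.0, 0.07, -0.16] 
[-0.81, -0.29, -0.13] [0.0, 0.07, -0.16] 
--
```

Call:
drive_tool --increments '[{"claw":0,"dp":[0,0.1,-0.23],"twist":[0,0,0]},{"claw":0,"dp":[0,0.1,-0.23],"twist":[0,0,0]},{"claw":0,"dp":[0,0.2,-0.45],"twist":[0,0,0]},{"claw":0,"dp":[0,0.31,-0.69],"twist":[0,0,0]},{"claw":0,"dp":[0,0.31,-0.69],"twist":[0,0,0]},{"claw":0,"dp":[0,0.31,-0.69],"twist":[0,0,0]},{"claw":0,"dp":[0,0.1,-0.24],"twist":[0,0,0]},{"claw":0,"dp":[0,0,0],"twist":[0,0,0]}]'

```text
time_s: 14.48
eef_pos: [0.5525, 0.2799, 0.2437]
eef_rot: [2.215, 1.687, 0.362]
ft_force: [0.0, -0.2, -7.5]
width: 0.0214
finger_force: 55.0
```

```bash
python3 - <<'E'
from h import *
d=balls();a=d['frame'][200:400,150:400,::-1];b=arm.grab_frame('top')['frame'][170:320,150:330,::-1]
cv2.imwrite('pics/m6.png',np.hstack([cv2.resize(a,(400,320)),cv2.resize(b,(384,320))]))
E
```

```text
('scoop o', array([0.5869, 0.2705, 0.1764]), 'yaw,pitchup,roll', array([-15.42,  24.16,   0.08]), 'in tray', array([ 0.07  , -0.0009,  0.1724])) [ 0.  -0.2 -7.5] t 14.475
top 103 [ 0.064 -0.028  0.211]
top 20 [-0.01   0.013  0.442]
side 47 [0.054 0.028 0.342]
side 92 [-0.073  0.031  0.415]
side 56 [-0.001  0.029  0.318]
side 162 [0.029 0.02  0.194]
side 350 [0.019 0.042 0.191]
```

View pics/m6.png

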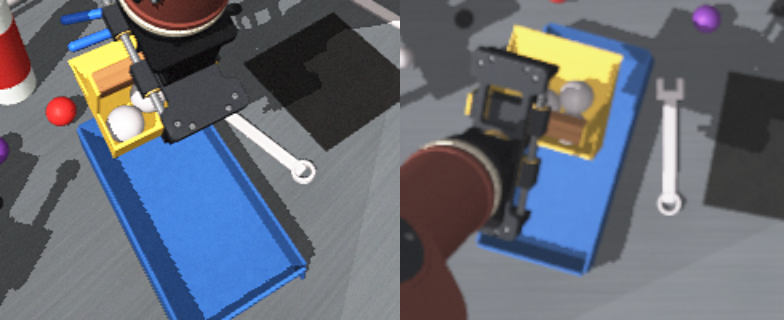

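The tray looks empty in both views. The balls sit in the scoop at (125,122) and (148,98) on the left, and at (575,97) on the right. I'll carry them to the basket.

Call:
drive_tool --increments '[{"claw":0,"dp":[-0.4,0,0],"twist":[0,0.03,-0.08]},{"claw":0,"dp":[-0.7,0.02,0],"twist":[0,0.07,-0.16]},{"claw":0,"dp":[-0.87,0,0],"twist":[0,0.07,-0.16]},{"claw":0,"dp":[-0.87,-0.02,-0.01],"twist":[0,0.07,-0.16]},{"claw":0,"dp":[-0.86,-0.04,-0.02],"twist":[0,0.07,-0.16]},{"claw":0,"dp":[-0.86,-0.06,-0.03],"twist":[0,0.07,-0.16]},{"claw":0,"dp":[-0.86,-0.08,-0.04],"twist":[0,0.07,-0.16]},{"claw":0,"dp":[-0.86,-0.1,-0.05],"twist":[0,0.07,-0.16]},{"claw":0,"dp":[-0.86,-0.12,-0.05],"twist":[0,0.07,-0.16]},{"claw":0,"dp":[-0.85,-0.14,-0.06],"twist":[0,0.07,-0.16]},{"claw":0,"dp":[-0.85,-0.16,-0.07],"twist":[0,0.07,-0.16]},{"claw":0,"dp":[-0.84,-0.18,-0.08],"twist":[0,0.07,-0.16]},{"claw":0,"dp":[-0.84,-0.2,-0.09],"twist":[0,0.07,-0.16]},{"claw":0,"dp":[-0.83,-0.21,-0.1],"twist":[0,0.07,-0.16]},{"claw":0,"dp":[-0.83,-0.23,-0.1],"twist":[0,0.07,-0.16]},{"claw":0,"dp":[-0.82,-0.25,-0.11],"twist":[0,0.07,-0.16]},{"claw":0,"dp":[-0.7,-0.27,-0.12],"twist":[0,0.07,-0.16]},{"claw":0,"dp":[-0.4,-0.2,-0.1],"twist":[0,0.07,-0.16]},{"claw":0,"dp":[0,0,0],"twist":[0,0,0]}]'

```text
time_s: 17.0
eef_pos: [0.4117, -0.2562, 0.2446]
eef_rot: [1.859, 2.137, 0.449]
ft_force: [0.3, -0.3, -6.1]
width: 0.0213
finger_force: 55.0
```

```bash
python3 - <<'E'
from h import *
print(scoopnow(),np.round(arm.get_state()['joints'],2),arm.get_state()['ft_force'].round(1))
rows([bk(-.035,.17,18)+(3,),bk(-.035,.115,6)+(5,)])
rows([bk(-.035,.095,-15)+(6,),bk(-.035,.095,-45)+(5,)],start=bk(-.035,.115,6))
E
```

```text
('scoop o', array([ 0.4467, -0.2515,  0.1771]), 'yaw,pitchup,roll', array([ 7.98, 23.84, -0.16]), 'in tray', array([ 0.0715, -0.5413,  0.1731])) [ 0.03 -0.32  0.55  2.09 -0.12  1.01  0.77] [ 0.3 -0.3 -6.1]
[-0.6, -0.1, 0.16] [0.24, 0.03, -0.07] 
[-0.6, -0.1, 0.16] [0.24, 0.03, -0.07] 
[-0.6, -0.1, 0.16] [0.24, 0.03, -0.07] 
--
[0.0, 0.0, 0.2] [0.3, 0.0, 0.0] 
[0.0, 0.01, 0.2] [0.3, 0.0, 0.0] 
[0.0, 0.02, 0.2] [0.3, 0.0, 0.0] 
[0.0, 0.03, 0.2] [0.3, 0.0, 0.0] 
[0.0, 0.03, 0.2] [0.3, 0.0, 0.0] 
--
[0.0, 0.12, 0.01] [0.44, 0.0, 0.0] 
[0.0, 0.12, 0.0] [0.44, 0.0, 0.0] 
[0.0, 0.12, -0.01] [0.44, 0.0, 0.0] 
[0.0, 0.12, -0.02] [0.44, 0.0, 0.0] 
[0.0, 0.12, -0.02] [0.44, 0.0, 0.0] 
[0.0, 0.12, -0.03] [0.44, 0.0, 0.0] 
--
[0.0, 0.23, -0.11] [0.75, 0.0, 0.0] 
[0.0, 0.22, -0.14] [0.75, 0.0, 0.0] 
[0.0, 0.21, -0.16] [0.75, 0.0, 0.0] 
[0.0, 0.19, -0.18] [0.75, 0.0, 0.0] 
[0.0, 0.17, -0.2] [0.75, 0.0, 0.0] 
--
```

Call:
drive_tool --increments '[{"claw":0,"dp":[-0.6,-0.1,0.16],"twist":[0.24,0.03,-0.07]},{"claw":0,"dp":[-0.6,-0.1,0.16],"twist":[0.24,0.03,-0.07]},{"claw":0,"dp":[-0.6,-0.1,0.16],"twist":[0.24,0.03,-0.07]},{"claw":0,"dp":[0,0,0.2],"twist":[0.3,0,0]},{"claw":0,"dp":[0,0.01,0.2],"twist":[0.3,0,0]},{"claw":0,"dp":[0,0.02,0.2],"twist":[0.3,0,0]},{"claw":0,"dp":[0,0.03,0.2],"twist":[0.3,0,0]},{"claw":0,"dp":[0,0.03,0.2],"twist":[0.3,0,0]},{"claw":0,"dp":[0,0,0],"twist":[0,0,0]}]'

```text
time_s: 18.12
eef_pos: [0.434, -0.3231, 0.1844]
eef_rot: [1.974, 2.352, 0.123]
ft_force: [0.6, 0.7, -7.2]
width: 0.0212
finger_force: 55.0
```

```bash
python3 - <<'E'
from h import *
print(scoopnow(),np.round(arm.get_state()['joints'],2),arm.get_state()['ft_force'].round(1))
rows([bk(-.035,.095,-15)+(6,),bk(-.035,.095,-45)+(5,)])
E
```

```text
('scoop o', array([ 0.4468, -0.321 ,  0.1094]), 'yaw,pitchup,roll', array([10.  ,  6.03, -0.05]), 'in tray', array([ 0.0899, -0.6084,  0.1054])) [-0.03  0.08  0.68  1.87 -0.14  1.14  0.88] [ 0.6  0.7 -7.2]
[-0.01, 0.11, 0.01] [0.44, 0.0, 0.0] 
[-0.01, 0.11, 0.0] [0.44, 0.0, 0.0] 
[-0.01, 0.11, -0.01] [0.44, 0.0, 0.0] 
[-0.01, 0.11, -0.01] [0.44, 0.0, 0.0] 
[-0.01, 0.11, -0.02] [0.44, 0.0, 0.0] 
[-0.01, 0.11, -0.03] [0.44, 0.0, 0.0] 
--
[0.0, 0.23, -0.11] [0.75, 0.0, 0.0] 
[0.0, 0.22, -0.14] [0.75, 0.0, 0.0] 
[0.0, 0.21, -0.16] [0.75, 0.0, 0.0] 
[0.0, 0.19, -0.18] [0.75, 0.0, 0.0] 
[0.0, 0.17, -0.2] [0.75, 0.0, 0.0] 
--
```

Call:
drive_tool --increments '[{"claw":0,"dp":[-0.01,0.11,0.01],"twist":[0.44,0,0]},{"claw":0,"dp":[-0.01,0.11,0],"twist":[0.44,0,0]},{"claw":0,"dp":[-0.01,0.11,-0.01],"twist":[0.44,0,0]},{"claw":0,"dp":[-0.01,0.11,-0.01],"twist":[0.44,0,0]},{"claw":0,"dp":[-0.01,0.11,-0.02],"twist":[0.44,0,0]},{"claw":0,"dp":[-0.01,0.11,-0.03],"twist":[0.44,0,0]},{"claw":0,"dp":[0,0,0],"twist":[0,0,0]},{"claw":0,"dp":[0,0,0],"twist":[0,0,0]},{"claw":0,"dp":[0,0,0],"twist":[0,0,0]},{"claw":0,"dp":[0,0.23,-0.11],"twist":[0.75,0,0]},{"claw":0,"dp":[0,0.22,-0.14],"twist":[0.75,0,0]},{"claw":0,"dp":[0,0.21,-0.16],"twist":[0.75,0,0]},{"claw":0,"dp":[0,0.19,-0.18],"twist":[0.75,0,0]},{"claw":0,"dp":[0,0.17,-0.2],"twist":[0.75,0,0]},{"claw":0,"dp":[0,0,0],"twist":[0,0,0]},{"claw":0,"dp":[0,0,0],"twist":[0,0,0]},{"claw":0,"dp":[0,0,0],"twist":[0,0,0]}]'

```text
time_s: 20.25
eef_pos: [0.5099, -0.3137, 0.1976]
eef_rot: [-1.627, -1.931, 0.797]
ft_force: [0.1, 0.1, -3.8]
width: 0.0217
finger_force: 55.0
```

```bash
python3 - <<'E'
from h import *
print(scoopnow(),np.round(arm.get_state()['joints'],2),arm.get_state()['ft_force'].round(1))
a=arm.grab_frame('side')['frame'][90:270,290:540,::-1];b=arm.grab_frame('top')['frame'][150:330,330:530,::-1]
cv2.imwrite('pics/m7.png',np.hstack([cv2.resize(a,(420,302)),cv2.resize(b,(336,302))]))
rows([bk(-.035,.16,-30)+(4,),bk(-.05,.2,0)+(5,),(np.array([.529,.0118,.16]),down(-29.9),12)])
E
```

```text
('scoop o', array([ 0.4607, -0.3224,  0.1402]), 'yaw,pitchup,roll', array([  9.68, -44.77,  -0.18]), 'in tray', array([ 0.1036, -0.6061,  0.1362])) [-0.06  0.83  0.64  1.13  0.04  1.92  0.73] [ 0.1  0.1 -3.8]
[0.01, -0.38, -0.16] [-0.46, 0.0, 0.0] 
[0.01, -0.37, -0.18] [-0.46, 0.0, 0.0] 
[0.01, -0.36, -0.2] [-0.46, 0.0, 0.0] 
[0.01, -0.34, -0.23] [-0.46, 0.0, 0.0] 
--
[0.0, -0.31, 0.08] [-0.75, 0.0, 0.0] 
[0.0, -0.32, 0.04] [-0.75, 0.0, 0.0] 
[0.0, -0.32, 0.01] [-0.75, 0.0, 0.0] 
[0.0, -0.32, -0.02] [-0.75, 0.0, 0.0] 
[0.0, -0.32, -0.06] [-0.75, 0.0, 0.0] 
--
[0.66, 0.34, 0.24] [0.0, 0.0, 0.41] 
[0.68, 0.3, 0.24] [0.0, 0.0, 0.41] 
[0.69, 0.26, 0.24] [0.0, 0.0, 0.41] 
[0.71, 0.22, 0.24] [0.0, 0.0, 0.41] 
[0.72, 0.18, 0.24] [0.0, 0.0, 0.41] 
[0.73, 0.14, 0.24] [0.0, 0.0, 0.41] 
[0.73, 0.09, 0.24] [0.0, 0.0, 0.41] 
[0.74, 0.05, 0.24] [0.0, 0.0, 0.41] 
[0.74, 0.01, 0.24] [0.0, 0.0, 0.41] 
[0.74, -0.03, 0.24] [0.0, 0.0, 0.41] 
[0.73, -0.08, 0.24] [0.0, 0.0, 0.41] 
[0.73, -0.12, 0.24] [0.0, 0.0, 0.41] 
--
```

View pics/m7.png

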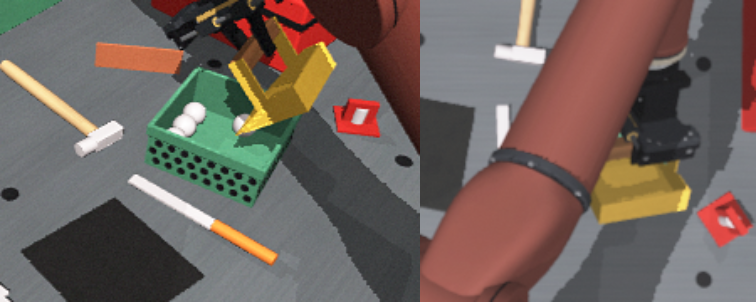

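The basket shows balls at (195,113), (183,125), (175,133) and (242,125), so all four are in. I'll return the scoop to the mat.

Call:
drive_tool --increments '[{"claw":0,"dp":[0,-0.38,-0.16],"twist":[-0.46,0,0]},{"claw":0,"dp":[0,-0.37,-0.18],"twist":[-0.46,0,0]},{"claw":0,"dp":[0,-0.36,-0.2],"twist":[-0.46,0,0]},{"claw":0,"dp":[0,-0.34,-0.23],"twist":[-0.46,0,0]},{"claw":0,"dp":[0,-0.31,0.08],"twist":[-0.75,0,0]},{"claw":0,"dp":[0,-0.32,0.04],"twist":[-0.75,0,0]},{"claw":0,"dp":[0,-0.32,0],"twist":[-0.75,0,0]},{"claw":0,"dp":[0,-0.32,-0.02],"twist":[-0.75,0,0]},{"claw":0,"dp":[0,-0.32,-0.06],"twist":[-0.75,0,0]},{"claw":0,"dp":[0,0,0],"twist":[0,0,0]}]'

```text
time_s: 21.6
eef_pos: [0.4213, -0.3297, 0.2771]
eef_rot: [2.027, 2.399, 0.0]
ft_force: [-0.3, 0.6, -3.4]
width: 0.0214
finger_force: 55.0
```

```bash
python3 - <<'E'
from h import *
print(scoopnow(),arm.get_state()['ft_force'].round(1))
rows([(np.array([.529,.0118,.16]),down(-29.9),14)])
E
```

```text
('scoop o', array([ 0.4263, -0.3289,  0.2011]), 'yaw,pitchup,roll', array([ 9.59,  0.04, -0.04]), 'in tray', array([ 0.0722, -0.6214,  0.1971])) [-0.3  0.6 -3.4]
[0.57, 0.29, 0.21] [0.0, 0.0, 0.35] 
[0.58, 0.26, 0.21] [0.0, 0.0, 0.35] 
[0.6, 0.23, 0.21] [0.0, 0.0, 0.35] 
[0.61, 0.2, 0.21] [0.0, 0.0, 0.35] 
[0.62, 0.17, 0.21] [0.0, 0.0, 0.35] 
[0.62, 0.14, 0.21] [0.0, 0.0, 0.35] 
[0.63, 0.11, 0.21] [0.0, 0.0, 0.35] 
[0.63, 0.08, 0.21] [0.0, 0.0, 0.35] 
[0.64, 0.05, 0.21] [0.0, 0.0, 0.35] 
[0.64, 0.02, 0.21] [0.0, 0.0, 0.35] 
[0.64, -0.01, 0.21] [0.0, 0.0, 0.35] 
[0.64, -0.04, 0.21] [0.0, 0.0, 0.35] 
[0.63, -0.08, 0.21] [0.0, 0.0, 0.35] 
[0.63, -0.11, 0.21] [0.0, 0.0, 0.35] 
--
```

Call:
drive_tool --increments '[{"claw":0,"dp":[0.57,0.29,0.1],"twist":[0,0,0.35]},{"claw":0,"dp":[0.58,0.26,0.1],"twist":[0,0,0.35]},{"claw":0,"dp":[0.6,0.23,0.2],"twist":[0,0,0.35]},{"claw":0,"dp":[0.61,0.2,0.2],"twist":[0,0,0.35]},{"claw":0,"dp":[0.62,0.17,0.2],"twist":[0,0,0.35]},{"claw":0,"dp":[0.62,0.14,0.2],"twist":[0,0,0.35]},{"claw":0,"dp":[0.63,0.11,0.2],"twist":[0,0,0.35]},{"claw":0,"dp":[0.63,0.08,0.2],"twist":[0,0,0.35]},{"claw":0,"dp":[0.64,0.05,0.2],"twist":[0,0,0.35]},{"claw":0,"dp":[0.64,0.02,0.25],"twist":[0,0,0.35]},{"claw":0,"dp":[0.64,-0.01,0.25],"twist":[0,0,0.35]},{"claw":0,"dp":[0.64,-0.04,0.25],"twist":[0,0,0.35]},{"claw":0,"dp":[0.63,-0.08,0.3],"twist":[0,0,0.35]},{"claw":0,"dp":[0.63,-0.11,0.3],"twist":[0,0,0.35]},{"claw":0,"dp":[0,0,0],"twist":[0,0,0]},{"claw":0,"dp":[0,0,0],"twist":[0,0,0]}]'

```text
time_s: 23.6
eef_pos: [0.5282, 0.0141, 0.1565]
eef_rot: [2.711, 1.588, -0.008]
ft_force: [-0.3, -0.1, -3.4]
width: 0.0216
finger_force: 55.0
```

```bash
python3 - <<'E'
from h import *
print(scoopnow(),arm.get_state()['ft_force'].round(1))
rows([(np.array([.529,.0118,.082]),down(-29.9),6)])
for n in('top','side'):
    d=arm.grab_frame(n);W=cloud(d);Rb=R.from_euler('z',BY,degrees=True).as_matrix();T=(W-[BC[0],BC[1],0])@Rb
    with np.errstate(invalid='ignore'):k=(masks(d)['white']&(abs(T[...,:2]).max(-1)<.1)&(T[...,2]<.1)).astype(np.uint8)
    c,L,st,_=cv2.connectedComponentsWithStats(k)
    for i in range(1,c):
        if st[i,4]>15:print(n,st[i,4],np.nanmedian(T[L==i],0).round(3))
E
```

```text
('scoop o', array([0.5322, 0.0114, 0.0805]), 'yaw,pitchup,roll', array([-29.27,  -0.15,  -0.26]), 'in tray', array([ 0.0851, -0.2652,  0.0765])) [-0.3 -0.1 -3.4]
[-0.01, 0.01, 0.31] [0.0, 0.01, 0.01] 
[-0.01, 0.01, 0.31] [0.0, 0.01, 0.01] 
[-0.01, 0.01, 0.31] [0.0, 0.01, 0.01] 
[-0.01, 0.01, 0.31] [0.0, 0.01, 0.01] 
[-0.01, 0.01, 0.31] [0.0, 0.01, 0.01] 
[-0.01, 0.01, 0.31] [0.0, 0.01, 0.01] 
--
top 93 [ 0.062 -0.035  0.038]
top 83 [0.061 0.    0.039]
top 52 [0.061 0.039 0.04 ]
top 142 [-0.017 -0.055  0.039]
side 174 [ 0.057 -0.011  0.036]
side 142 [-0.021 -0.05   0.034]
```

Four balls are confirmed in the basket. I'll lower the scoop and set it down.

Call:
drive_tool --increments '[{"claw":0,"dp":[-0.02,0.02,0.5],"twist":[0,0.02,0.03]},{"claw":0,"dp":[-0.02,0.02,0.5],"twist":[0,0.01,0.03]},{"claw":0,"dp":[-0.01,0.01,0.4],"twist":[0,0,0]},{"claw":0,"dp":[0,0,0.3],"twist":[0,0,0]},{"claw":0,"dp":[0,0,0.1],"twist":[0,0,0]},{"claw":0,"dp":[0,0,0.06],"twist":[0,0,0]},{"claw":0,"dp":[0,0,0],"twist":[0,0,0]},{"claw":0,"dp":[0,0,0],"twist":[0,0,0]}]'

```text
time_s: 24.7
eef_pos: [0.5293, 0.012, 0.0825]
eef_rot: [-2.716, -1.575, -0.0]
ft_force: [0.6, 0.3, -3.4]
width: 0.0214
finger_force: 55.0
```

```bash
python3 - <<'E'
from h import *
print(scoopnow(),arm.get_state()['ft_force'].round(1))
E
```

```text
('scoop o', array([0.5335, 0.0097, 0.0065]), 'yaw,pitchup,roll', array([-29.78,  -0.1 ,   0.07]), 'in tray', array([ 0.0869, -0.2666,  0.0025])) [ 0.6  0.3 -3.4]
```

Another 3.5 mm down to contact, then release and rise.

Call:
drive_tool --increments '[{"claw":0,"dp":[0,0,0.05],"twist":[0,0,0]},{"claw":0,"dp":[0,0,0.035],"twist":[0,0,0]},{"claw":0,"dp":[0,0,0.01],"twist":[0,0,0]},{"claw":0,"dp":[0,0,0],"twist":[0,0,0]}]'

```text
time_s: 25.2
eef_pos: [0.529, 0.0121, 0.079]
eef_rot: [-2.715, -1.575, 0.0]
ft_force: [-4.2, 0.2, 6.2]
width: 0.0219
finger_force: 55.0
```

Call:
drive_tool --increments '[{"claw":0.3,"dp":[0,0,0],"twist":[0,0,0]},{"claw":0.7,"dp":[0,0,0],"twist":[0,0,0]},{"claw":0.9,"dp":[0,0,0],"twist":[0,0,0]},{"claw":0.9,"dp":[0,0,0],"twist":[0,0,0]},{"claw":0.9,"dp":[0,0,0],"twist":[0,0,0]},{"claw":0.9,"dp":[0,0,-0.3],"twist":[0,0,0]},{"claw":0.9,"dp":[0,0,-0.6],"twist":[0,0,0]},{"claw":0.9,"dp":[0,0,-0.9],"twist":[0,0,0]},{"claw":0.9,"dp":[0,0,-0.9],"twist":[0,0,0]},{"claw":0.9,"dp":[0,0,-0.9],"twist":[0,0,0]},{"claw":0.9,"dp":[0.8,0,-0.5],"twist":[0,0,0]},{"claw":0.9,"dp":[0.9,0,0],"twist":[0,0,0]},{"claw":0.9,"dp":[0.9,0,0],"twist":[0,0,0]},{"claw":0.9,"dp":[0.9,0,0],"twist":[0,0,0]},{"claw":0.9,"dp":[0,0,0],"twist":[0,0,0]},{"claw":0.9,"dp":[0,0,0],"twist":[0,0,0]}]'

```text
time_s: 27.2
eef_pos: [0.5987, 0.1324, 0.2428]
eef_rot: [-2.717, -1.574, 0.001]
ft_force: [-0.7, -0.2, -0.1]
width: 0.0783
finger_force: 0.0
```

```bash
python3 - <<'E'
from h import *
print(arm.get_state()['time_s'],arm.get_state()['ft_force'].round(1),arm.get_state()['width'])
d=arm.grab_frame('side');W=cloud(d);m=masks(d);Rs=R.from_euler('z',-29.9,degrees=True).as_matrix();Q=(W[m['yellow']]-[.5333,.0096,.003])@Rs
Q=Q[np.isfinite(Q[:,0])&(np.linalg.norm(Q,axis=1)<.15)];f=Q[(abs(Q[:,2]-.003)<.01)&(abs(Q[:,1])<.05)&(abs(Q[:,0])<.05)]
print(len(f),np.linalg.lstsq(np.c_[f[:,:2],np.ones(len(f))],f[:,2],rcond=None)[0].round(4))
a=d['frame'][90:400,180:540,::-1];b=arm.grab_frame('top')['frame'][150:330,170:530,::-1]
cv2.imwrite('pics/m8.png',np.vstack([cv2.resize(a,(430,340)),cv2.resize(b,(430,215))]))
E
```

```text
27.2 [-0.7 -0.2 -0.1] 0.07830574971102196
936 [-0.0072 -0.0005  0.0027]
```

View pics/m8.png

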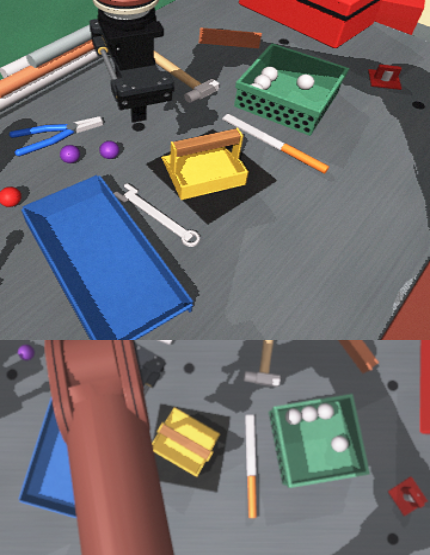

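The final picture shows four balls in the basket, at (270,78) and (306,82). The tray is empty, the scoop stands flat on its mat at (208,170), and the wrench and file have not moved.

```bash
python3 -c "
from plant import arm;print(arm.sign_off())"
```

```text
the job is handed in; nothing more can be done
None
```

The job is handed in at about 27 s: all four steel balls are in the green basket, the empty scoop stands flat and released on its mat, and the wrench and file are where they were.

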